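# Nest the parts dishes on the electronics bench

### The job

Tidy up the three parts dishes: the red one must stand inside the white one, and the white one inside the blue one, all upright. One dish is already in the blue one; if it is the wrong one, put that right first. Leave the blue dish standing where it is, set the dishes down without dropping, throwing or tipping them over, and do not disturb the other things on the bench.

Things in the scene. Friction and masses are not known exactly. Their poses are not given: they have to be found in the camera images.
- large: large low round dish, blue plastic, straight upright wall: 198 mm outside diameter, 50 mm high, wall 6 mm, floor 5 mm thick, about 0.6 kg. Stands on the bench. Origin: centre of the underside, z up.
- medium: medium round dish, white plastic, straight upright wall: 132 mm outside diameter, 75 mm high, wall 8 mm (inside diameter 116 mm), floor 5 mm thick, about 0.22 kg. Can be pinched by its wall from above. Starts either in the blue dish or on the green mat. Origin: centre of the underside, z up.
- small: small tall round dish, red plastic, straight upright wall: 60 mm outside diameter, 95 mm high, wall 4 mm, floor 5 mm thick, about 0.1 kg. Can be gripped across its outside near the top. Starts in whichever of the two places (blue dish, green mat) the white dish does not. Origin: centre of the underside, z up.
- mat: green repair mat fixed to the bench, 200 x 200 mm, 5 mm thick. Origin: centre of the underside.
- board: bystander: circuit board in a white and metal frame, 110 x 160 mm, 30 mm high. Origin: centre of the underside.
- battery: bystander: white battery block with blue top, 67 x 92 mm, 71 mm high with its terminals. Origin: centre of the underside.
- meter: bystander: yellow hand-held multimeter lying on its back, 160 x 80 mm, 44 mm high; its x axis runs along its length. Origin: centre of the underside.
- screwdriver: bystander: screwdriver with red handle, 200 mm long, lying along its x axis. Origin: underside, near its middle.
Not all that is in view belongs to the job. There is more than one size of the small; the one meant has the size given above. Leave any black look-alike of the medium alone.

How it is judged:
By the outcome, as a careful person would: the job done as asked, in the order asked, and still so for the second after the job is handed in, with the robot touching nothing.
It also fails if it takes over 54 s, if anything falls off the work surface, if the arm or the gripper's body presses on something with over 40 N, if the wrist force passes 120 N, or if a joint passes its speed limit or range.

### The arm

A 6-joint arm with a two-finger parallel gripper is mounted at the origin on the work surface. World frame = base frame: x ahead of the robot, y to its left, z up, the work surface at z = 0. Lengths are in m, angles in degrees, forces in N, time in s.
With the tool pointing down it reaches from about 0.325 to 0.775 m from the base axis. Payload 5.5 kg.
Tool frame: the origin (TCP) lies at the centre of the arm's flange, where the gripper is bolted on; the fingertips stand 182 mm ahead of it and the grasp point (between the pads) lies 163 mm ahead of it; z points along the fingers, y is the line along which they close (so a half turn about z gives the same grasp; the last joint's range is limited). The gripper opens to 88 mm and grips with 3 to 60 N. Pads are 20 mm wide; open, the fingers measure 115 mm over their backs; the gripper's body (75 mm by 178 mm) begins 61 mm behind the grasp point.
Start: joints at [63.444, 5.22, 70.514, -0, 104.267, -3.249], TCP at [0.237, 0.551, 0.405] pointing down, gripper open.
Joint ranges: [-164.24, 164.24], [-49.07, 125.15], [9.68, 141.18], [-86.29, 266.29], [3.28, 154.24], [-151.56, 151.56]. Speed limits (degrees/s): [147.25, 147.25, 172.46, 180, 180, 180].

### API

Orientations are given as [roll, pitch, yaw] about the fixed x, y, z axes, in that order (R = Rz(yaw) Ry(pitch) Rx(roll)).
In Python, from station import r gives the robot as it stands. The module is installed in compiled form; this text tells all that it offers. Calls block until the motion is done:
- r.reach(position, orientation): joint-space move of the TCP to a pose.
- r.servo_line(position, rotation=None, speed=0.15): straight line of the TCP; rotation=None keeps the orientation; speed is the mean speed in m/s.
- r.move_joints(angles): joint-space move.
- r.let_go() and r.grab(squeeze=None): open the fingers fully, or close them until they stop; squeeze is the grip in N (None keeps the last).
- r.wait(seconds).
- r.inverse_kinematics(position, orientation): joint angles nearest the present ones, or None.
- r.sense(): the state.
- r.snapshot(name): name is "scene" or "top" or "wrist"; returns a dict with "frame" (400x640x3 uint8, red, green, blue), "fx", "fy", "cx", "cy" (pixels), "R" (3x3) and "t" (3): a world point X has camera coordinates R X + t. Camera axes: x right, y down, z forward; pixel columns grow to the right and rows downward; lengths in m; the calibration is good to about 2 mm. A picture is of the moment at which its call begins. There is no depth.
A pose or a line that the arm cannot do raises r.IKError and nothing moves.
- r.hand_in(): hands the job in; it is judged then, once.
The state is a dict: "clock": time; "joints": joint angles; "joint_vel": joint speeds; "joint_torque": joint torques, N m; "tcp_pos": TCP position; "orientation": TCP orientation; "contact_force": force on the tool from outside, world axes, zero at the start; "torque": the same for the moment, N m; "opening": finger opening in m; "gripper_force": force on a finger pad.
Only numpy, scipy, OpenCV 4.12 (cv2) and the standard library are available. Lean on these libraries where they do the work, as an engineer would, in place of code of your own. Each camera call takes 0.05 s, during which the arm holds its last target. There are 200 camera calls.

## Working session

There is one attempt and no reset: what is moved stays moved. The work goes in short steps, each a Python script; the robot and the scene stay as the last script left them, time stands still between calls to the robot, and variables do not carry over. Pictures are saved under pics/ and viewed, at most 10 in all, crops included, and the job is handed in when it is done.

```bash
mkdir -p pics
cat > h.py <<'E'
from station import r
import numpy as np, cv2, pickle
def snap(n,f):
    s=r.snapshot(n); cv2.imwrite(f'pics/{f}.png',s['frame'][:,:,::-1]); pickle.dump(s,open(f'pics/{f}.pkl','wb')); return s
def load(f): return pickle.load(open(f'pics/{f}.pkl','rb'))
def ray(s,u,v,z):
    R=np.array(s['R']);t=np.array(s['t']);c=-R.T@t
    d=R.T@np.array([(u-s['cx'])/s['fx'],(v-s['cy'])/s['fy'],1]); return c+d*(z-c[2])/d[2]
def proj(s,X):
    p=np.array(s['R'])@np.array(X)+np.array(s['t']); return s['cx']+s['fx']*p[0]/p[2], s['cy']+s['fy']*p[1]/p[2]
E
python3 - <<'E'
from h import *
for n in('top','scene'):
    s=snap(n,n+'0'); print(n,s['fx'],s['fy'],s['cx'],s['cy'],-np.array(s['R']).T@s['t'])
print(r.sense())
E
```

```text
top 424.4553836626604 424.4553836626604 320.829470461348 198.95969285454171 [ 0.41645078 -0.02487303  1.3690672 ]
scene 509.8431057321572 509.8431057321572 314.8369029914777 204.7886503848097 [ 1.48415045 -0.38100463  1.22190423]
{'clock': 0.1, 'joints': array([ 6.34441010e+01,  5.25798062e+00,  7.05745642e+01, -1.06009089e-03,
        1.04265227e+02, -3.24941623e+00]), 'joint_vel': array([-0.01641017, -0.08735794, -0.2595441 , -0.04988561, -0.10689065,
       -0.1435938 ]), 'joint_torque': array([ 1.78206072e-03, -4.47861814e+01, -4.07566988e+01,  6.98960270e-02,
        2.86340096e-02, -1.27648404e-04]), 'tcp_pos': array([0.23742511, 0.5510838 , 0.40363228]), 'orientation': array([-1.79902327e+02, -4.51577647e-03,  1.56693253e+02]), 'contact_force': array([ 0.1291705 , -0.51283394, -0.66042269]), 'torque': array([-0.01348442, -0.00825148,  0.03088875]), 'gripper_force': 0.0, 'opening': 0.08784225965793013}
```

View pics/top0.png

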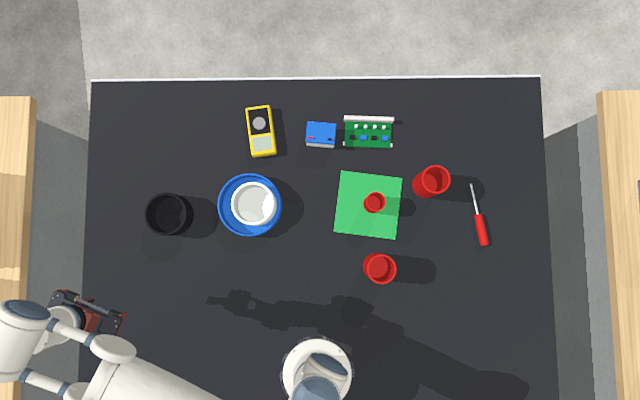

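View pics/scene0.png

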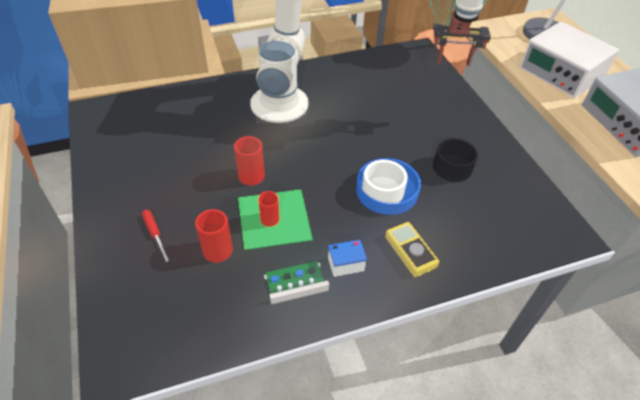

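The red dishes in the top view are at (375,202) on the mat, about 21 px wide, and at (433,180) and (380,268), each about 30 px wide. The one on the mat fits: 60 mm should span about 20 px, and it stands where the task says. The white dish at (254,203) is already in the blue one at (250,205), which is the right order. The black look-alike at (169,214) stays where it is. Next I measure these and confirm in a crop.

```bash
cat > m.py <<'E'
from h import *
from scipy.optimize import least_squares
def blobs(s,lo,hi,amin=40):
    hsv=cv2.cvtColor(s['frame'],cv2.COLOR_RGB2HSV); m=cv2.inRange(hsv,lo,hi)
    n,l,st,c=cv2.connectedComponentsWithStats(m); return [(l==i,st[i],c[i]) for i in range(1,n) if st[i][4]>amin]
def silh(s,x,y,z0,h,rad):
    a=np.linspace(0,2*np.pi,60); P=[proj(s,(x+rad*np.cos(t),y+rad*np.sin(t),z)) for z in(z0,z0+h) for t in a]
    m=np.zeros(s['frame'].shape[:2],np.uint8); cv2.fillConvexPoly(m,cv2.convexHull((np.array(P)*16).astype(np.int32)),255,shift=4); return m>0
def bbfit(s,mask,z0,h,rad,g):
    # fit x,y,rad so that projected cylinder hull's centroid & area equal the blob's
    hull=cv2.convexHull(cv2.findNonZero(mask.astype(np.uint8))).reshape(-1,2)
    def ext(p):
        a=np.linspace(0,2*np.pi,180); P=np.array([proj(s,(p[0]+p[2]*np.cos(t),p[1]+p[2]*np.sin(t),z)) for z in(z0,z0+h) for t in a])
        d=np.linspace(0,2*np.pi,36,endpoint=False); D=np.c_[np.cos(d),np.sin(d)]
        return (P@D.T).max(0)-((hull@D.T).max(0)+.5*np.abs(D).sum(1)*0.8)
    q=least_squares(ext,[*g,rad],loss='soft_l1',x_scale=[.1,.1,.05]); return q.x,np.abs(q.fun).mean()
E
python3 - <<'E'
from m import *
for n in('top0','scene0'):
    s=load(n); print(n)
    for nm,lo,hi in(('red',(0,150,60),(8,255,255)),('blue',(100,150,60),(120,255,255)),('white',(0,0,130),(179,60,255)),('green',(55,100,80),(75,255,255))):
        for m,st,c in blobs(s,lo,hi,60):
            w=ray(s,*c,.05)
            if .25<w[0]<.75 and abs(w[1])<.5:
                p={'red':(.005 if .0<1 else 0,.095,.03),'blue':(0,.05,.099),'white':(.005,.075,.066)}.get(nm)
                print(nm,st,c.round(1),w.round(3),*( [x.round(4) if hasattr(x,'round') else x for x in bbfit(s,m,*p,w[:2])] if p else []))
a=load('top0')['frame'][150:300,200:460,::-1]
cv2.imwrite('pics/crop0.png',cv2.resize(a,None,fx=3,fy=3,interpolation=cv2.INTER_CUBIC))
E
```

```text
top0
red [412 165  39  33 942] [431.2 181.2] [ 0.593 -0.364  0.05 ] [ 0.592  -0.3606  0.0477] 0.4412
red [364 192  22  21 311] [374.2 202.1] [ 0.529 -0.184  0.05 ] [ 0.5283 -0.1825  0.0291] 0.1645
red [363 253  34  32 816] [379.4 267.8] [ 0.327 -0.196  0.05 ] [ 0.3279 -0.1933  0.046 ] 0.1897
blue [ 217  173   65   64 1595] [244.9 205.4] [0.523 0.219 0.05 ] [0.5271 0.2082 0.1001] 0.1459
white [252 135  20  16 256] [261.5 142.9] [0.721 0.168 0.05 ] [ 0.722   0.1682 -0.0266] 1.3698
white [306 142  28   6  93] [319.6 144.8] [ 0.712 -0.016  0.05 ] [ 0.7129 -0.0156 -0.0284] 3.8225
white [ 231  182   45   44 1577] [253.  203.5] [0.528 0.194 0.05 ] [0.5279 0.1929 0.0671] 0.1961
white [470 184   9  31  77] [473.9 199.3] [ 0.535 -0.495  0.05 ] [ 0.5369 -0.495  -0.0268] 4.9506
green [345 122  47  27 947] [367.  134.6] [ 0.744 -0.166  0.05 ]
green [ 333  170   70   70 3562] [367.  204.9] [ 0.521 -0.162  0.05 ]
scene0
red [ 234  137   30   48 1165] [249.3 160.1] [ 0.311 -0.188  0.05 ] [ 0.3153 -0.1894  0.0537] 1.5611
red [259 191  20  35 581] [268.6 207.9] [ 0.525 -0.182  0.05 ] [ 0.528  -0.1828  0.0283] 0.2427
red [ 195  210   37   52 1476] [214.  234.9] [ 0.574 -0.356  0.05 ] [ 0.5774 -0.3564  0.0524] 1.3545
blue [ 356  159   65   55 1138] [392.  192.9] [0.582 0.195 0.05 ] [0.5273 0.2073 0.0997] 0.3237
blue [329 241  36  24 572] [346.4 252.5] [ 0.747 -0.018  0.05 ] [ 0.7289 -0.0095  0.0406] 2.3804
white [ 362  159   46   44 1582] [384.8 180.6] [0.528 0.194 0.05 ] [0.5238 0.1963 0.0656] 0.9332
white [392 225  24  17 242] [403.5 233.3] [0.735 0.162 0.05 ] [ 0.7298  0.1658 -0.0143] 2.9214
green [ 238  189   75   61 2846] [274.8 221.4] [ 0.58  -0.178  0.05 ]
```

View pics/crop0.png

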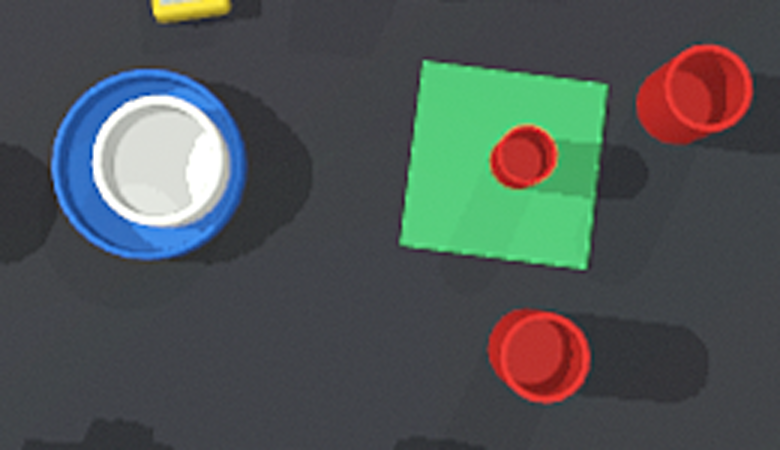

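The crop confirms it. The small red dish stands upright on the mat at (0.528, -0.183) with a fitted radius of 29 mm. The other two reds are about 46 mm in radius. The white dish (67 mm radius) stands upright in the blue one at (0.528, 0.193). I go for the red dish.

Run:
```python
from h import *
x,y=.528,-.183
r.reach([x,y,.40],[180,0,71]); print(r.sense()['joints'].round(1))
r.servo_line([x,y,.30],speed=.12); r.servo_line([x,y,.259],speed=.06)
r.grab(15); s=r.sense(); print(s['opening'],s['gripper_force'],s['tcp_pos'],s['contact_force'])
r.servo_line([x,y,.40],speed=.1)
s=r.sense(); print(s['clock'],s['opening'],s['gripper_force'],s['contact_force'])
snap('scene','scene1'); snap('top','top1')
a=load('scene1')['frame'][60:280,170:450,::-1]
cv2.imwrite('pics/crop1.png',cv2.resize(a,None,fx=2,fy=2))
```

```text
[-22.5  -1.2  77.6   0.  103.7  -3.6]
0.06076830284782752 14.99800231307745 [ 0.52806478 -0.18303542  0.2592559 ] [1.09659189 0.79356844 0.05682251]
6.8 0.06076093532963075 14.996140943840146 [ 0.64358717 -0.45502254 -1.08204576]
```

View pics/crop1.png

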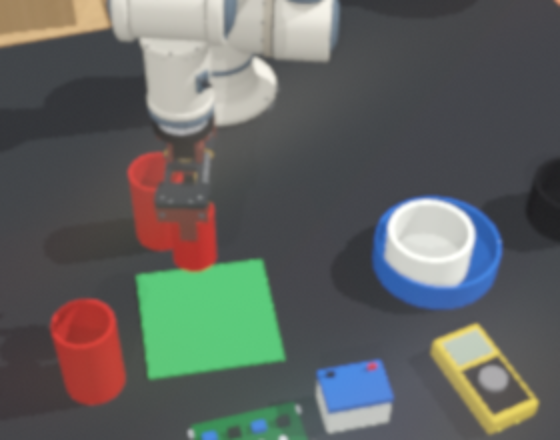

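The small red dish hangs upright in the gripper (crop about (195,235)), and its 60.8 mm opening matches the 60 mm diameter. The white dish stands in the blue one at (430,245). I carry the red dish over and lower it until it touches.

Run:
```python
from h import *
x,y=.528,.193
r.reach([x,y,.40],[180,0,110]); r.wait(.3)
f0=np.array(r.sense()['contact_force'])
r.servo_line([x,y,.30],speed=.1); r.servo_line([x,y,.267],speed=.03)
z=.267
while z>.260:
    df=r.sense()['contact_force'][2]-f0[2]; print(round(z,4),round(df,2))
    if df>2: break
    z-=.001; r.servo_line([x,y,z],speed=.01)
r.let_go(); r.wait(.3)
r.servo_line([x,y,.30],speed=.05); r.servo_line([x,y,.42],speed=.2)
r.reach([.40,.0,.45],[180,0,90])
s=r.sense(); print(s['clock'],s['contact_force'])
snap('scene','scene2'); snap('top','top2')
a=load('scene2')['frame'][130:280,180:480,::-1]; b=load('top2')['frame'][90:260,200:460,::-1]
a=cv2.resize(a,(560,280),interpolation=2); b=cv2.resize(b,(428,280),interpolation=2)
cv2.imwrite('pics/crop2.png',np.vstack([a,cv2.copyMakeBorder(b,0,0,0,132,0)]))
```

```text
0.267 -0.54
0.266 -0.18
0.265 0.1
0.264 0.78
0.263 5.22
15.4833 [ 0.19634418  0.14201307 -0.15752817]
```

View pics/crop2.png

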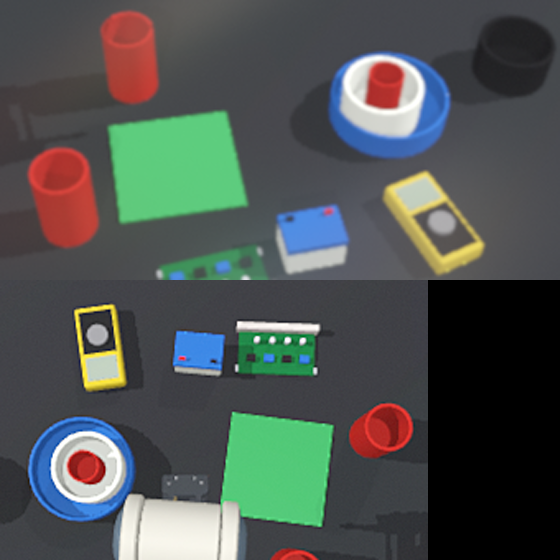

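The red dish stands upright in the white one (scene part (385,85), top part (87,467)). The white is still upright inside the blue, contact came at the expected height, and the bystanders have not moved.

```bash
python3 -c "
from station import r
print(r.hand_in())"
```

```text
the job is handed in; nothing more can be done
None
```

The white dish was already in the blue one, so I only moved the small red dish from the mat into the white one; all three stand upright, and I handed the job in with the arm clear at about 15.5 s.

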